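Clip a snap hook onto the bench anchor's bow

ROBOT

A 7-joint arm with a two-finger parallel gripper is mounted at the origin on a cart in front of the work surface, level with it; the furniture and walls round the work are solid. World frame = base frame: x ahead of the robot, y to its left, z up, the work surface at z = 0. Lengths are in m, angles in rad, forces in N, time in s.
With the tool pointing down it reaches from about 0.4 to 0.85 m from the base axis. Payload 4.4 kg.
Tool frame: the origin (TCP) lies at the very end of the fingers, on their centre line; the grasp point (between the pads) lies 19 mm behind it; z points along the fingers, x is the direction in which the jaws open and shut, and the axes are right-handed (so a half turn about z gives the same grasp; the last joint's range is limited). The gripper opens to 94 mm and grips with 3 to 60 N. Pads are 16 mm wide; open, the fingers measure 119 mm over their backs; the gripper's body (75 mm by 177 mm) begins 78 mm behind the grasp point.
Start: joints at [-1.262, 0.628, 0.038, 1.517, -0.027, 0.996, -0.02], TCP at [0.238, 0.605, 0.205] pointing down, gripper open.
Joint ranges: [-3.06, 3.06], [-0.37, 2.12], [-1.25, 1.32], [0.18, 2.47], [-1.1, 4.24], [0.23, 1.98], [-2.94, 2.94]. Speed limits (rad/s): [2.57, 2.57, 3.14, 3.14, 3.14, 3.14, 3.14].

INTERFACE

Orientations are given as a unit quaternion [x, y, z, w].
In Python, from bench import state, vision, robot gives the robot as it stands.
- The arm moves only by the tool step_arm, never from a script. Its argument "plan" is text: rows parted by semicolons, each of 7 numbers parted by spaces: the shift along the tool's x, y, z in m, then the turn, a rotation vector about the tool's x, y, z in rad, then the closure in counts, from 0 (fully open) to 255 (shut). A call has 1 to 8 rows; each row is the pose to reach, as a shift and turn from the pose commanded when the call began, along the tool's axes at that moment; what a row does not reach only later rows make up. A row lasts 1/12 s, in which the tool goes at most 41.7 mm and 7.16 degrees, less where a joint would pass 70% of its speed; a pose out of reach is approached as far as the arm can. A call with a gripper value outside its range is refused whole. The fingers move at their own pace and stop on an object; "squeeze" is the grip in N (left out, the last holds). Time passes only in rows, so rows that repeat a pose let the fingers close. It gives the time, the measured TCP pose, the force and the opening at its end, in the units of the state.
- state(): the state, without advancing time (a new reading comes with each control period).
- vision.snapshot(name): name is "side" or "top" or "wrist"; returns the picture (384x512x3 uint8, red, green, blue); there is no depth.
- vision.camera_params(name): a dict with "K" (3x3 intrinsics, pixels), "R" (3x3) and "t" (3): a world point X has camera coordinates R X + t; the wrist camera has in their place "T_tool_cam" (4x4, takes a point from camera to tool coordinates, whose origin is the TCP and whose axes are the tool frame's). Camera axes: x right, y down, z forward; pixel columns grow to the right and rows downward; lengths in m; the calibration is good to about 2 mm. A picture is of the moment at which its call begins: read the wrist's pose just before it. camera_params takes no time and is no camera call.
- robot.hand_in(): hands the job in, once; it reports no verdict.
The state is a dict: "time": time; "qpos": joint angles; "qvel": joint speeds; "joint_torque": joint torques, N m; "eef_pos": TCP position; "orientation": TCP orientation; "ft_force": force on the tool from outside, world axes, zero at the start; "ft_torque": the same for the moment, N m; "finger_gap": opening from 0.0 (shut) to 1.0 (fully open).
Only numpy, scipy, OpenCV 4.12 (cv2) and the standard library are available. Lean on these libraries where they do the work, as an engineer would, in place of code of your own. Each camera call takes 0.05 s, during which the arm holds its last target.

TASK

Take the snap hook out of its wooden rest and clip it onto the closed bow of the bench anchor (not the anchor with the mushroom post): push its sprung gate down against the bow's crossbar until the bar is inside the hook and the gate has snapped shut, then let go and leave it hanging there.

Things in the scene. Friction and masses are not known exactly. Their poses are not given: they have to be found in the camera images.
- snap_hook: Dark steel snap hook on edge in a slotted wood rest (its cheeks hold 28 mm of it; lift straight up). 111 long (x), 14 thick (y), 130 mm tall, 0.32 kg. Origin: mid-underside, below the lug's middle; z up. Grip lug on its back: x -30..30, z 94..130 mm: grasp across y at x 0, z 114. Loop below it, inside x -41..42, z 14..82 mm (back's underside 82). Bottom shut by the gate; fixed nose from x 18.
- gate (a joint): Gate hinge at hook x -42, z 6.5 mm; tip at x 16. Rad: 0 shut (sprung), grows as it swings up into the loop, to 1.4. A bar along hook y entering from below at x 0 (-12 to 12 is good) pushes it open with 2 to 10 N and passes its tip when the bar's centre is 55 mm (at x 0) to 65 mm (x -12) above the hook's underside; the gate then snaps shut below it.
- bow_anchor: Fixed steel plate 64 (x) x 110 (y) x 8 mm with an upright closed bow of 10 mm round bar: legs at y -42 and 42 mm, level crossbar along y. Origin: centre of the plate's underside, z up. The other anchor, with a mushroom-headed post 116 mm high on a like plate, is a bystander.
- bow_bar (a point): Middle of the bow's crossbar on its centre line, 110 mm above the bench; the bar is 10 mm thick, along this frame's y, straight for 64 mm. The hook's length goes across the bar: hook x along this frame's x, either way round, within about 15 degrees.

How it is judged:
By the outcome, as a careful person would: the job done as asked, in the order asked, and still so for the second after the job is handed in, with the robot touching nothing.
It also fails if it takes over 40 s, if anything falls off the work surface, if the arm or the gripper's body presses on something with over 40 N, if the wrist force passes 120 N, or if a joint passes its speed limit or range.

## Working session

There is one attempt and no reset: what is moved stays moved. The work goes in short steps, Python scripts to look and compute and a tool call to move; the robot and the scene stay as the last step left them, time stands still between calls to the robot, and variables do not carry over. Pictures are saved under pics/ and viewed, and the job is handed in when it is done.

Besides the shell and the picture viewer there is one more tool, called after "Request:" by a JSON object that holds its "method" and its "body", one argument or row to a line. step_arm: Moves the arm, as the interface text tells. Its arguments: {"type":"object","properties":{"plan":{"type":"string"},"squeeze":{"type":"number"}},"required":["plan"]}

```bash
ls; mkdir -p pics; python3 - <<'E'
from bench import state, vision, robot
import cv2
s=state();print({k:s[k] for k in('time','eef_pos','orientation','finger_gap','ft_force')})
for n in('side','top','wrist'):
    im=vision.snapshot(n);cv2.imwrite(f'pics/{n}0.png',im[:,:,::-1])
    p=vision.camera_params(n);print(n,{k:(v.round(4).tolist() if hasattr(v,'round') else v) for k,v in p.items()})
E
```

```text
pics
{'time': 0.0, 'eef_pos': array([0.23772121, 0.60429111, 0.20457886]), 'orientation': array([ 8.26466671e-01,  5.62984932e-01, -7.31477088e-04,  5.22150879e-04]), 'finger_gap': 0.9972239748449838, 'ft_force': array([-0.004289  , -0.11869927, -0.31623653])}
side {'K': [[454.9398, 0.0, 256.2637], [0.0, 454.9398, 190.471], [0.0, 0.0, 1.0]], 'R': [[-0.9566, -0.2914, 0.0048], [-0.1401, 0.4451, -0.8845], [0.2556, -0.8467, -0.4666]], 't': [0.4659, 0.1966, 0.6823]}
top {'K': [[404.6211, 0.0, 252.0761], [0.0, 404.6211, 196.6072], [0.0, 0.0, 1.0]], 'R': [[-0.2005, -0.9797, -0.0017], [-0.9523, 0.1953, -0.2344], [0.23, -0.0454, -0.9721]], 't': [0.0035, 0.5723, 0.8045]}
wrist {'K': [[302.4254, 0.0, 259.9465], [0.0, 302.4254, 191.5881], [0.0, 0.0, 1.0]], 'T_tool_cam': [[1.0, 0.0005, -0.0002, -0.0004], [-0.0004, 0.9703, 0.242, -0.0699], [0.0003, -0.242, 0.9703, -0.1799], [0.0, 0.0, 0.0, 1.0]]}
```

View pics/side0.png

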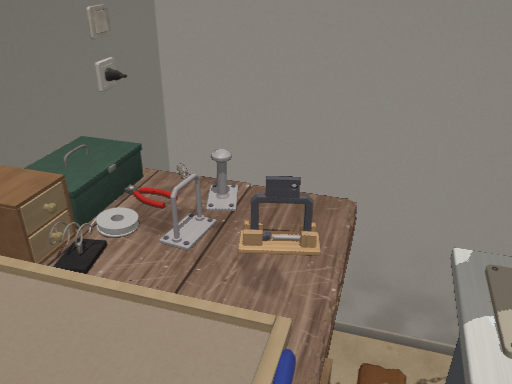

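View pics/top0.png

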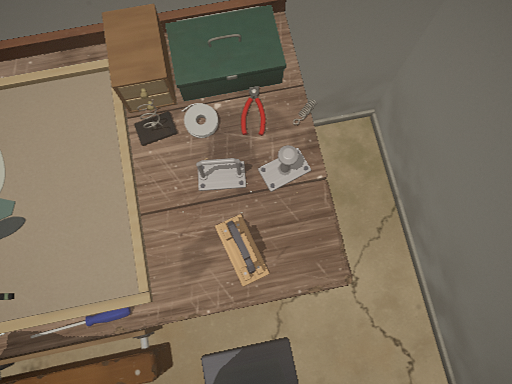

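View pics/wrist0.png

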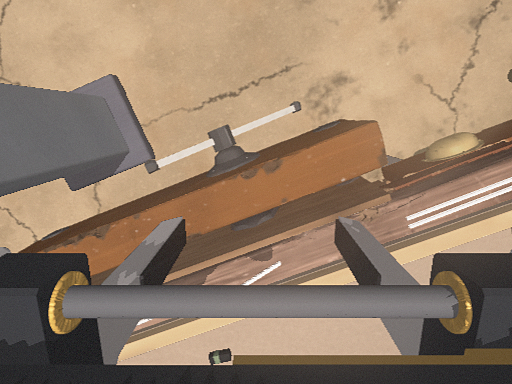

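The side view shows the hook's lug at about (283,187) and the bow's bar running from (174,190) to (198,180). In the top view the hook is near (241,247), the bow near (221,168) and the mushroom post near (288,155). I'll enlarge these areas to pick points.

```bash
cat > h.py <<'E'
import cv2,numpy as np
from bench import vision
def crop(src,dst,x0,y0,w,h,f):
    im=cv2.imread(src)[y0:y0+h,x0:x0+w]
    im=cv2.resize(im,None,fx=f,fy=f,interpolation=cv2.INTER_CUBIC)
    for x in range(x0-x0%10+10,x0+w,10):
        cv2.line(im,((x-x0)*f,0),((x-x0)*f,6 if x%50 else 20),(0,255,255),1)
        if x%20==0: cv2.putText(im,str(x),((x-x0)*f,18),0,.4,(0,255,255),1)
    for y in range(y0-y0%10+10,y0+h,10):
        cv2.line(im,(0,(y-y0)*f),(6,(y-y0)*f),(0,255,255),1)
        if y%20==0: cv2.putText(im,str(y),(8,(y-y0)*f+4),0,.4,(0,255,255),1)
    cv2.imwrite(dst,im)
def ray(n,uv):
    p=vision.camera_params(n);R,t=np.array(p['R']),np.array(p['t'])
    d=R.T@np.linalg.inv(p['K'])@[uv[0],uv[1],1]; return -R.T@t,d/np.linalg.norm(d)
def tri(uvs,utp):
    (a,d),(b,e)=ray('side',uvs),ray('top',utp)
    s=np.linalg.lstsq(np.c_[d,-e],b-a,rcond=None)[0]
    p,q=a+s[0]*d,b+s[1]*e; return (p+q)/2,np.linalg.norm(p-q)
def atz(n,uv,z):
    a,d=ray(n,uv); return a+d*(z-a[2])/d[2]
def proj(n,X):
    p=vision.camera_params(n);c=np.array(p['R'])@X+np.array(p['t']);q=np.array(p['K'])@c;return q[:2]/q[2]
E
python3 - <<'E'
from h import *
crop('pics/top0.png','pics/topc.png',190,140,130,150,4)
crop('pics/side0.png','pics/sidec.png',155,140,180,120,4)
E
```

```text
(no output)
```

View pics/topc.png

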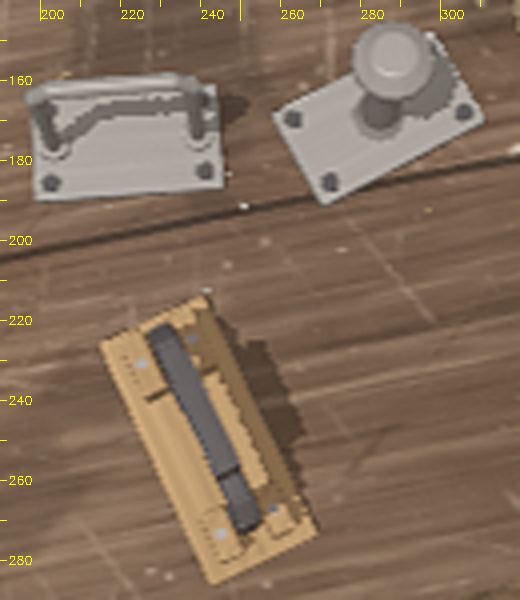

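View pics/sidec.png

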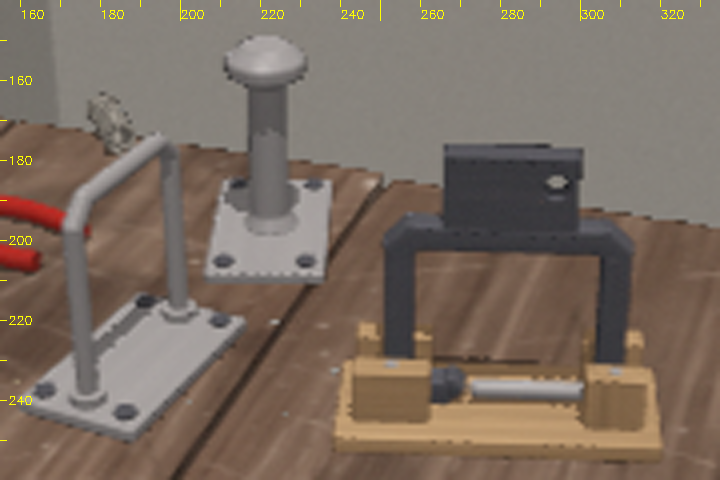

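```bash
python3 - <<'E'
from h import *
im=cv2.imread('pics/top0.png')
im=np.clip((im.astype(float)/255)**.5*255,0,255).astype('uint8');cv2.imwrite('pics/topg.png',im)
crop('pics/topg.png','pics/topc2.png',205,210,65,70,8)
for n in('side','top'): print(ray(n,(256,192)))
E
```

```text
(array([0.29874927, 0.62600278, 0.48997804]), array([ 0.25571085, -0.84505602, -0.46956605]))
(array([ 0.36068544, -0.07186149,  0.9162385 ]), array([ 0.23885474, -0.05708764, -0.96937579]))
```

View pics/topc2.png

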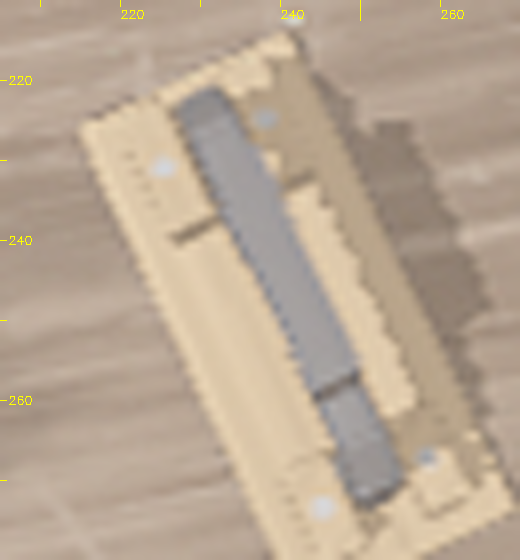

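```bash
python3 - <<'E'
from h import *
print('lug near',tri((300.5,178.2),(243.9,258.75)))
print('lug far',tri((266.5,178),(228,226)))
print('bow near',tri((173.2,191.5),(199.5,163)))
print('bow far',tri((197.2,173.5),(238.5,160.5)))
# plate corners at z=8mm top face
for n,l in(('top',[(198,190),(246,186.5),(244.5,161)]),('side',[(163,242),(188,249),(216.5,219.5)])):
    print(n,[atz(n,u,.008).round(4) for u in l])
# rest corners top
print([atz('top',u,.0).round(4) for u in[(215,226),(241,214),(269,273),(243,286)]])
E
```

```text
lug near (array([ 0.42846814, -0.06839923,  0.14376067]), np.float64(0.0010561916900072904))
lug far (array([ 0.49033622, -0.05164349,  0.14415183]), np.float64(0.010386657699588582))
bow near (array([ 0.64572736, -0.01583956,  0.10956021]), np.float64(0.0023662498212027845))
bow far (array([ 0.63472979, -0.09693694,  0.10950778]), np.float64(0.0023620377225579622))
top [array([0.6162, 0.0054, 0.008 ]), array([ 0.602 , -0.1053,  0.008 ]), array([ 0.6638, -0.1141,  0.008 ])]
side [array([0.6688, 0.0007, 0.008 ]), array([0.6149, 0.0075, 0.008 ]), array([ 0.6029, -0.104 ,  0.008 ])]
[array([ 0.5267, -0.0176,  0.    ]), array([ 0.5422, -0.0813,  0.    ]), array([ 0.3984, -0.1165,  0.    ]), array([ 0.3822, -0.0542,  0.    ])]
```

```bash
python3 - <<'E'
from h import *
from scipy.optimize import least_squares
# model x axis toward world +x
obs=[('side',(.03,.007,.13),(266.5,178)),('side',(-.03,.007,.13),(300.5,178.2)),('top',(-.03,.007,.13),(243.9,258.75)),('top',(-.03,-.007,.13),(249.4,256.25)),
('side',(.03,.007,.094),(266,197)),('side',(-.03,.007,.094),(299.5,197))]
def W(p,m):
    c,s=np.cos(p[3]),np.sin(p[3]);return np.array([p[0]+c*m[0]-s*m[1],p[1]+s*m[0]+c*m[1],p[2]+m[2]])
f=lambda p:np.concatenate([proj(n,W(p,m))-u for n,m,u in obs])
r=least_squares(f,[.46,-.068,.014,.24]);print(r.x,np.degrees(r.x[3]),r.fun.round(1))
p=r.x
for n in('top','side'):
    im=cv2.imread(f'pics/{n}0.png');F=6
    c=proj(n,W(p,(0,0,.08))).astype(int)
    im=cv2.resize(im[c[1]-45:c[1]+45,c[0]-50:c[0]+50],None,fx=F,fy=F,interpolation=cv2.INTER_CUBIC)
    P=lambda m:tuple(((proj(n,W(p,m))-c+[50.5,45.5])*F).astype(int))
    for x0,x1,z0,z1 in((-.03,.03,.094,.13),(-.0555,.0555,0,.094),(-.041,.042,.014,.082)):
        for y in(-.007,.007):
            q=[P((a,y,b)) for a,b in((x0,z0),(x1,z0),(x1,z1),(x0,z1))]
            cv2.polylines(im,[np.array(q)],True,(0,255,0) if y>0 else (0,0,255),1)
    cv2.imwrite(f'pics/ov_{n}.png',im)
E
```

```text
[ 0.45855048 -0.06561128  0.01380907  0.28341603] 16.23854222477504 [-0.4  0.2  0.6  0.3 -0.6  0.2  0.4 -0.8 -0.2 -0.4  0.5 -0.1]
```

View pics/ov_top.png

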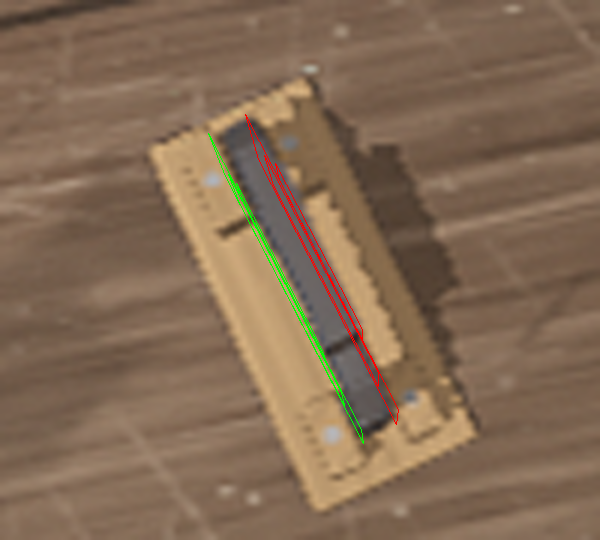

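View pics/ov_side.png

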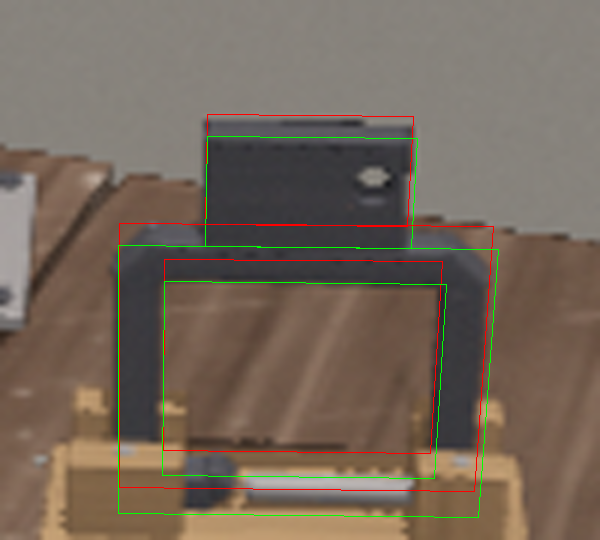

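The overlay agrees to within a few mm: lug centre about (0.459,-0.067), yaw about 14°, and hook underside at z≈0.014. The bow's bar middle is about (0.640,-0.056,0.110), with the bar's yaw about 7.4° clockwise. Next I'll move towards the pregrasp pose, then check it with the wrist camera.

```bash
cat > g.py <<'E'
import sys,numpy as np
from scipy.spatial.transform import Rotation as Ro
from bench import state
def goal(pos,jaw):  # jaw dir angle in deg, tool down
    s=state();R0=Ro.from_quat(s['orientation']).as_matrix()
    a=np.radians(jaw);x=np.array([np.cos(a),np.sin(a),0]);z=np.array([0,0,-1.]);R1=np.c_[x,np.cross(z,x),z]
    print('t',s['time'],'pos',s['eef_pos'].round(4),'jaw',np.degrees(np.arctan2(R0[1,0],R0[0,0])).round(2),'gap',s['finger_gap'],'F',s['ft_force'].round(1))
    print('shift',(R0.T@(np.array(pos)-s['eef_pos'])).round(4),'rot',Ro.from_matrix(R0.T@R1).as_rotvec().round(4))
if __name__=='__main__':
    v=[float(a) for a in sys.argv[1:]];goal(v[:3],v[3])
E
python3 g.py .459 -.067 .26 104; python3 g.py .40 .30 .33 86
```

```text
t 0.15 pos [0.2378 0.6045 0.2048] jaw 68.53 gap 1.0005703221320243 F [-0.3 -0.1  0.1]
shift [-0.5439  0.4517 -0.0545] rot [-4.000e-04  1.300e-03 -6.191e-01]
t 0.15 pos [0.2378 0.6045 0.2048] jaw 68.53 gap 1.0005703221320243 F [-0.3 -0.1  0.1]
shift [-0.2241  0.2624 -0.1249] rot [-2.00e-04  1.30e-03 -3.05e-01]
```

Request:
{"method": "step_arm", "body": {
  "plan": "0 0 -0.04 0 0 0 0; -0.02 0.025 -0.08 0 0 -0.05 0; -0.224 0.262 -0.125 0 0 -0.305 0; -0.224 0.262 -0.125 0 0 -0.305 0; -0.224 0.262 -0.125 0 0 -0.305 0; -0.224 0.262 -0.125 0 0 -0.305 0; -0.224 0.262 -0.125 0 0 -0.305 0; -0.224 0.262 -0.125 0 0 -0.305 0"
}}

```text
time: 0.82
eef_pos: [0.3666, 0.3621, 0.3188]
orientation: [0.731, 0.682, -0.0, -0.0]
ft_force: [0.8, 0.2, -0.2]
finger_gap: 0.996
```

```bash
python3 g.py .459 -.067 .26 104
```

```text
t 0.8167 pos [0.3666 0.3621 0.3188] jaw 86.01 gap 0.9959660310762588 F [ 0.8  0.2 -0.2]
shift [-0.4216  0.1221  0.0589] rot [-2.00e-04  1.00e-04 -3.14e-01]
```

Request:
{"method": "step_arm", "body": {
  "plan": "-0.42 0.12 0.055 0 0 -0.314 0; -0.42 0.12 0.055 0 0 -0.314 0; -0.42 0.12 0.055 0 0 -0.314 0; -0.42 0.12 0.055 0 0 -0.314 0; -0.42 0.12 0.055 0 0 -0.314 0; -0.42 0.12 0.055 0 0 -0.314 0; -0.42 0.12 0.055 0 0 -0.314 0; -0.42 0.12 0.055 0 0 -0.314 0"
}}

```text
time: 1.48
eef_pos: [0.4337, 0.0421, 0.2773]
orientation: [0.616, 0.788, 0.0, 0.0]
ft_force: [0.8, 0.2, 0.4]
finger_gap: 1.001
```

```bash
python3 g.py .459 -.067 .26 104
```

```text
t 1.4833 pos [0.4337 0.0421 0.2773] jaw 104.0 gap 1.0012327251163917 F [0.8 0.2 0.4]
shift [-0.112  -0.0019  0.0173] rot [ 0.0003 -0.0001  0.    ]
```

Request:
{"method": "step_arm", "body": {
  "plan": "-0.09 0 0.015 0 0 0 0; -0.09 0 0.015 0 0 0 0; -0.09 0 0.015 0 0 0 0; -0.09 0 0.015 0 0 0 0; -0.09 0 0.015 0 0 0 0"
}}

```text
time: 1.9
eef_pos: [0.4553, -0.0426, 0.2622]
orientation: [0.616, 0.788, 0.0, -0.001]
ft_force: [0.3, 0.8, 0.6]
finger_gap: 1.001
```

```bash
python3 g.py .459 -.067 .26 104; python3 - <<'E'
from h import *
from bench import state
from scipy.spatial.transform import Rotation as Ro
s=state();im=vision.snapshot('wrist');cv2.imwrite('pics/w1.png',im[:,:,::-1])
p=vision.camera_params('wrist');T=np.array(p['T_tool_cam']);M=np.eye(4);M[:3,:3]=Ro.from_quat(s['orientation']).as_matrix();M[:3,3]=s['eef_pos'];C=M@T;np.save('C1.npy',C)
K=np.array(p['K'])
y=np.radians(14)
o=cv2.imread('pics/w1.png')
for (x0,y0,yaw,z,L) in((.459,-.067,14,.144,.03),(.640,-.0565,-97.4,.110,.042)):
    a=np.radians(yaw);d=np.array([np.cos(a),np.sin(a),0])
    q=[]
    for s_ in(-1,1):
        X=np.array([x0,y0,z])+s_*L*d;c=np.linalg.inv(C)@[*X,1];u=K@c[:3];q.append(u[:2]/u[2])
    print(q);cv2.line(o,*[tuple(np.round(v).astype(int)) for v in q],(0,255,0),1)
cv2.imwrite('pics/w1o.png',cv2.resize(o,None,fx=1.5,fy=1.5))
E
```

```text
t 1.9 pos [ 0.4553 -0.0426  0.2622] jaw 103.95 gap 1.0005350269929312 F [0.3 0.8 0.6]
shift [-0.0246 -0.0023  0.0022] rot [-0.0007 -0.001  -0.0009]
[array([235.2904493 , 155.76439193]), array([236.45783981, 213.70409522])]
[array([245.23720265, 327.64402887]), array([182.34406349, 306.55072075])]
```

View pics/w1o.png

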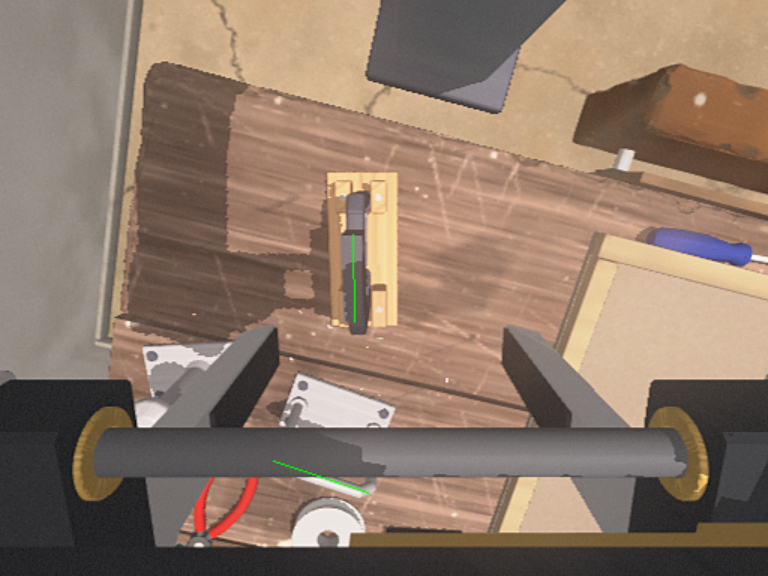

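The wrist view shows the lug's top at about (236,156)–(238,216). The predicted line lies on it within about 2 px, so I'm going down.

Request:
{"method": "step_arm", "body": {
  "plan": "-0.022 -0.002 0.03 0 0 0 0; -0.023 -0.002 0.06 0 0 0 0; -0.023 -0.002 0.09 0 0 0 0; -0.023 -0.002 0.12 0 0 0 0; -0.023 -0.002 0.14 0 0 0 0; -0.023 -0.002 0.15 0 0 0 0; -0.023 -0.002 0.15 0 0 0 0; -0.023 -0.002 0.15 0 0 0 0"
}}

```text
time: 2.62
eef_pos: [0.4592, -0.064, 0.1125]
orientation: [0.615, 0.789, 0.0, -0.001]
ft_force: [-0.8, -0.5, -0.9]
finger_gap: 1.002
```

```bash
python3 g.py .459 -.066 .109 104; python3 - <<'E'
from h import *
for n in('side','top'):
    cv2.imwrite(f'pics/{n}1.png',vision.snapshot(n)[:,:,::-1])
crop('pics/side1.png','pics/side1c.png',200,120,150,140,5)
crop('pics/top1.png','pics/top1c.png',150,170,180,130,4)
E
```

```text
t 2.6167 pos [ 0.4592 -0.064   0.1125] jaw 104.16 gap 1.0018120081420665 F [-0.8 -0.5 -0.9]
shift [-0.0019 -0.0007  0.0035] rot [-0.0004 -0.0011  0.0029]
```

View pics/side1c.png

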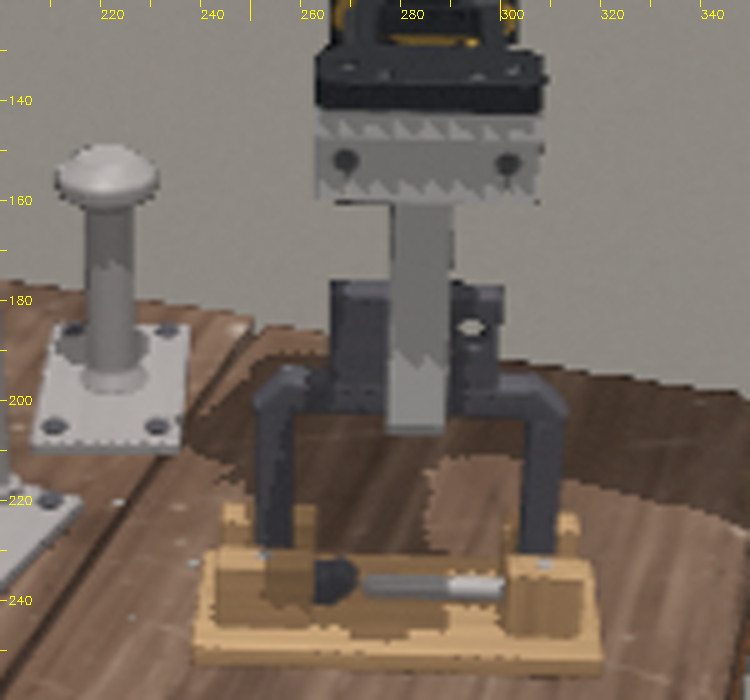

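View pics/top1c.png

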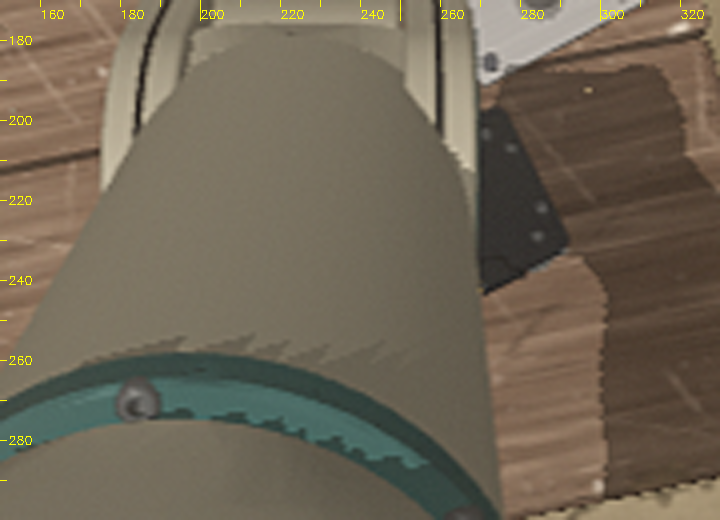

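The finger is centred on the lug in the side view, at column 284 against the lug's 266–300, so I'm closing.

Request:
{"method": "step_arm", "body": {
  "plan": "-0.002 -0.001 0.002 0 0 0 60; -0.002 -0.001 0.002 0 0 0 120; -0.002 -0.001 0.002 0 0 0 255; -0.002 -0.001 0.002 0 0 0 255; -0.002 -0.001 0.002 0 0 0 255; -0.002 -0.001 0.002 0 0 0 255; -0.002 -0.001 0.002 0 0 0 255; -0.002 -0.001 0.002 0 0 0 255",
  "squeeze": 45
}}

```text
time: 3.38
eef_pos: [0.4588, -0.0682, 0.1104]
orientation: [0.616, 0.788, -0.0, -0.0]
ft_force: [-0.5, 0.1, 0.6]
finger_gap: 0.471
```

Request:
{"method": "step_arm", "body": {
  "plan": "0 0 0 0 0 0 255; 0 0 0 0 0 0 255; 0 0 0 0 0 0 255; 0 0 0 0 0 0 255"
}}

```text
time: 3.72
eef_pos: [0.4587, -0.0682, 0.1104]
orientation: [0.616, 0.788, -0.0, -0.0]
ft_force: [0.0, 0.5, 0.2]
finger_gap: 0.183
```

Request:
{"method": "step_arm", "body": {
  "plan": "0 0 0 0 0 0 255; 0 0 0 0 0 0 255; 0 0 0 0 0 0 255"
}}

```text
time: 3.97
eef_pos: [0.4588, -0.0683, 0.1104]
orientation: [0.616, 0.788, -0.0, 0.0]
ft_force: [0.7, 0.1, -1.0]
finger_gap: 0.147
```

The gap is 13.8 mm, so the lug is held. I'm lifting straight up.

Request:
{"method": "step_arm", "body": {
  "plan": "0 0 -0.01 0 0 0 255; 0 0 -0.025 0 0 0 255; 0 0 -0.045 0 0 0 255; 0 0 -0.065 0 0 0 255; 0 0 -0.09 0 0 0 255; 0 0 -0.115 0 0 0 255; 0 0 -0.135 0 0 0 255; 0 0 -0.135 0 0 0 255"
}}

```text
time: 4.63
eef_pos: [0.4608, -0.0684, 0.2483]
orientation: [0.616, 0.788, 0.002, 0.003]
ft_force: [0.5, -0.4, -3.7]
finger_gap: 0.146
```

Request:
{"method": "step_arm", "body": {
  "plan": "0 0 0 0 0 0 255; 0 0 0 0 0 0 255; 0 0 0 0 0 0 255"
}}

```text
time: 4.88
eef_pos: [0.4573, -0.068, 0.2437]
orientation: [0.616, 0.788, -0.001, -0.002]
ft_force: [0.2, -0.3, -4.5]
finger_gap: 0.146
```

```bash
python3 g.py .640 -.0565 .2454 82.6; python3 - <<'E'
from h import *
for n in('side',):
    cv2.imwrite(f'pics/{n}2.png',vision.snapshot(n)[:,:,::-1])
crop('pics/side2.png','pics/side2c.png',160,80,190,150,4)
E
```

```text
t 4.8833 pos [ 0.4573 -0.068   0.2437] jaw 103.99 gap 0.14609864746075754 F [ 0.2 -0.3 -4.5]
shift [-0.033   0.18   -0.0024] rot [-0.0037 -0.0006  0.3733]
```

View pics/side2c.png

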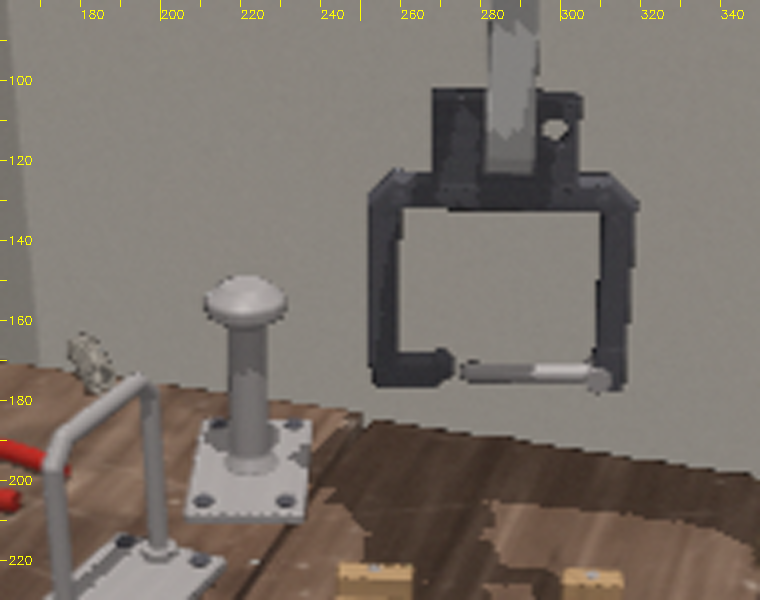

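Hook lifted cleanly, with the gate shut. Its nose is at the left (world +x) at about (268,172) and the hinge at about (309,174). Next I'm moving it over the bow.

Request:
{"method": "step_arm", "body": {
  "plan": "-0.005 0.025 0 0 0 0.06 255; -0.012 0.06 0 0 0 0.16 255; -0.018 0.095 0 0 0 0.26 255; -0.025 0.13 0 0 0 0.34 255; -0.03 0.16 0 0 0 0.373 255; -0.033 0.18 0 0 0 0.373 255; -0.033 0.18 0 0 0 0.373 255; -0.033 0.18 0 0 0 0.373 255"
}}

```text
time: 5.6
eef_pos: [0.641, -0.0563, 0.2429]
orientation: [0.751, 0.66, -0.002, -0.001]
ft_force: [-0.6, -1.2, -4.9]
finger_gap: 0.145
```

Request:
{"method": "step_arm", "body": {
  "plan": "0 0 0 0 0 0 255; 0 0 0 0 0 0 255; 0 0 0 0 0 0 255"
}}

```text
time: 5.85
eef_pos: [0.6404, -0.057, 0.2453]
orientation: [0.751, 0.66, -0.0, -0.0]
ft_force: [-0.6, 0.1, -4.5]
finger_gap: 0.142
```

```bash
python3 g.py .640 -.0565 .2454 82.6; python3 - <<'E'
from h import *
for n in('side','top','wrist'):
    cv2.imwrite(f'pics/{n}3.png',vision.snapshot(n)[:,:,::-1])
crop('pics/side3.png','pics/side3c.png',140,100,130,150,4)
crop('pics/top3.png','pics/top3c.png',150,110,150,120,5)
E
```

```text
t 5.85 pos [ 0.6404 -0.057   0.2453] jaw 82.58 gap 0.14196103026815132 F [-0.6  0.1 -4.5]
shift [ 0.0005 -0.0004 -0.0001] rot [-0.001   0.     -0.0003]
```

View pics/side3c.png

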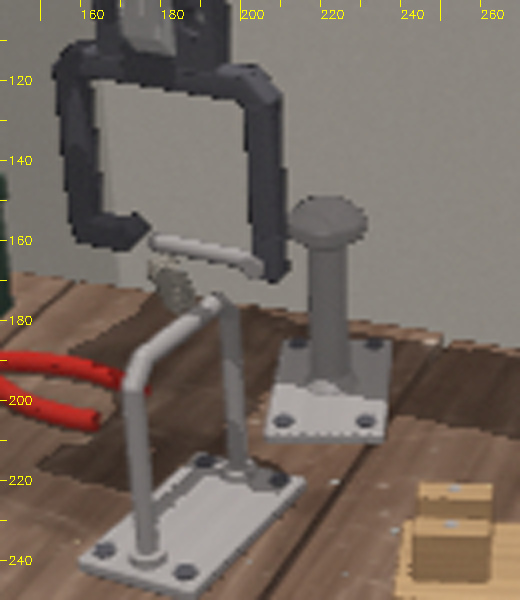

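View pics/top3c.png

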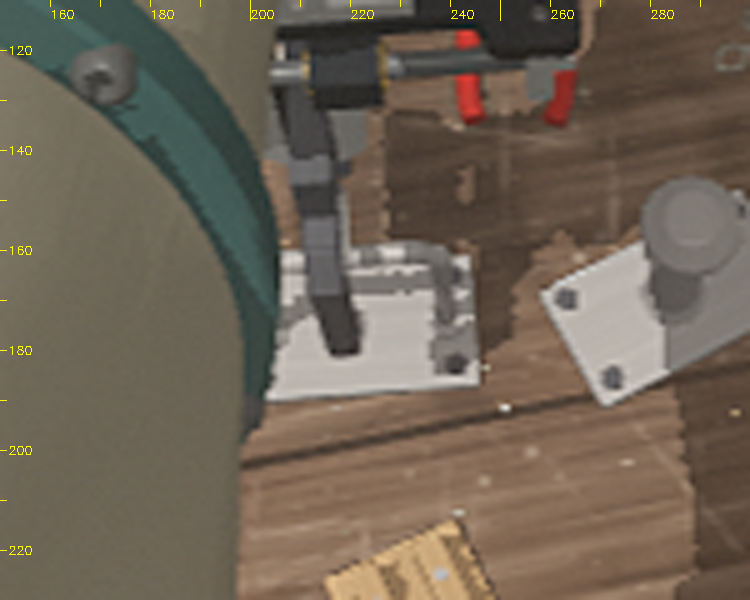

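View pics/wrist3.png

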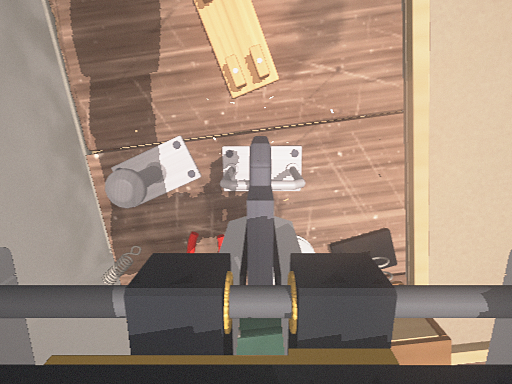

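```bash
python3 - <<'E'
from h import *
from bench import state
from scipy.spatial.transform import Rotation as Ro
crop('pics/wrist3.png','pics/w3c.png',200,125,120,80,6)
s=state();p=vision.camera_params('wrist');M=np.eye(4);M[:3,:3]=Ro.from_quat(s['orientation']).as_matrix();M[:3,3]=s['eef_pos'];C=M@np.array(p['T_tool_cam']);np.save('C3.npy',C)
# overlay hook + bow on side & wrist
T=s['eef_pos'];ya=np.radians(-7.4)
def W(o,y,m):
    c,si=np.cos(y),np.sin(y);return np.array([o[0]+c*m[0]-si*m[1],o[1]+si*m[0]+c*m[1],o[2]+m[2]])
H=np.array([T[0],T[1],T[2]-.0966]);B=np.array([.640,-.0565,0])
def pw(X):
    c=np.linalg.inv(C)@[*X,1];u=np.array(p['K'])@c[:3];return u[:2]/u[2]
for n,f,c,F in(('side',lambda X:proj('side',X),(140,100),4),('wrist',pw,(200,125),6)):
    im=cv2.imread('pics/side3c.png' if n=='side' else 'pics/w3c.png')
    P=lambda X:tuple(((f(X)-c+.5)*F).astype(int))
    for y in(-.007,.007):
        if n=='wrist':break
        for x0,x1,z0,z1 in((-.03,.03,.094,.13),(-.0555,.0555,0,.094),(-.041,.042,.014,.082)):
            cv2.polylines(im,[np.array([P(W(H,ya,(a,y,b))) for a,b in((x0,z0),(x1,z0),(x1,z1),(x0,z1))])],True,(0,255,0) if y>0 else (0,0,255),1)
    cv2.polylines(im,[np.array([P(W(B,ya,m)) for m in((0,-.042,.008),(0,-.042,.11),(0,.042,.11),(0,.042,.008))])],False,(255,255,0),1)
    cv2.imwrite(f'pics/ov3_{n}.png',im)
E
```

```text
(no output)
```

View pics/ov3_side.png

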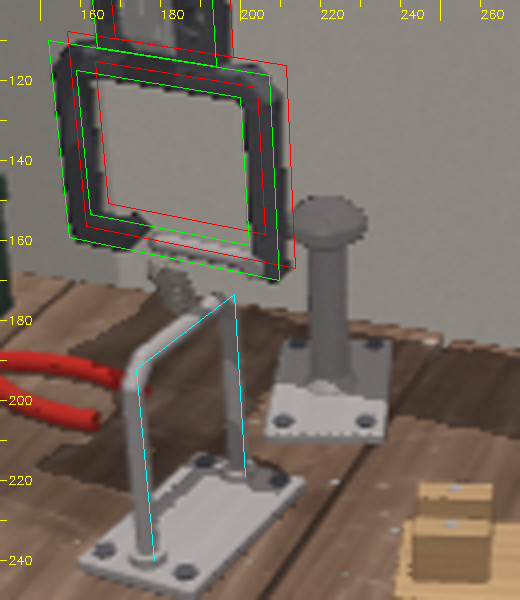

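View pics/ov3_wrist.png

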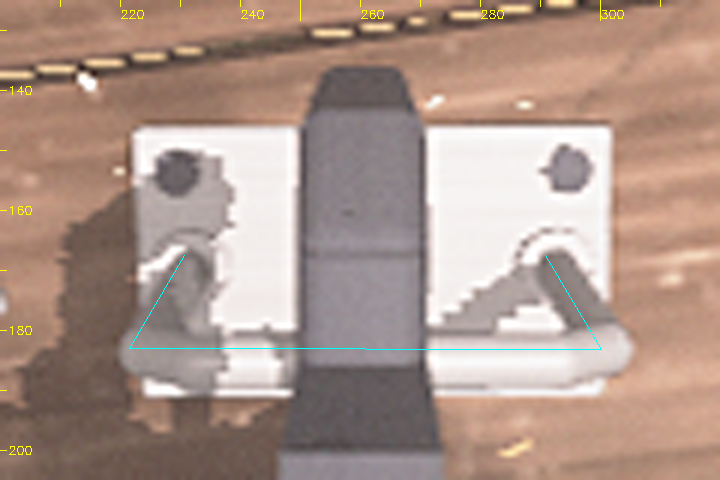

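The overlays agree within about 2 px. The bar sits roughly 2–4 mm further along hook +x than modelled, so I'll trim 4 mm that way and then go down.

Request:
{"method": "step_arm", "body": {
  "plan": "0.002 0.004 0.01 0 0 0 255; 0.002 0.004 0.02 0 0 0 255; 0.002 0.004 0.028 0 0 0 255; 0.002 0.004 0.036 0 0 0 255; 0.002 0.004 0.044 0 0 0 255; 0.002 0.004 0.052 0 0 0 255; 0.002 0.004 0.06 0 0 0 255; 0.002 0.004 0.06 0 0 0 255",
  "squeeze": 55
}}

```text
time: 6.67
eef_pos: [0.6438, -0.0552, 0.1835]
orientation: [0.751, 0.66, -0.002, -0.002]
ft_force: [-3.3, -0.1, -1.2]
finger_gap: 0.146
```

```bash
python3 g.py .6442 -.057 .1386 82.6; python3 - <<'E'
from h import *
cv2.imwrite('pics/side4.png',vision.snapshot('side')[:,:,::-1])
crop('pics/side4.png','pics/side4c.png',140,100,130,150,4)
E
```

```text
t 6.6667 pos [ 0.6438 -0.0552  0.1835] jaw 82.61 gap 0.14598758903791215 F [-3.3 -0.1 -1.2]
shift [-0.0017  0.0009  0.0449] rot [-0.0045  0.0004  0.0002]
```

View pics/side4c.png

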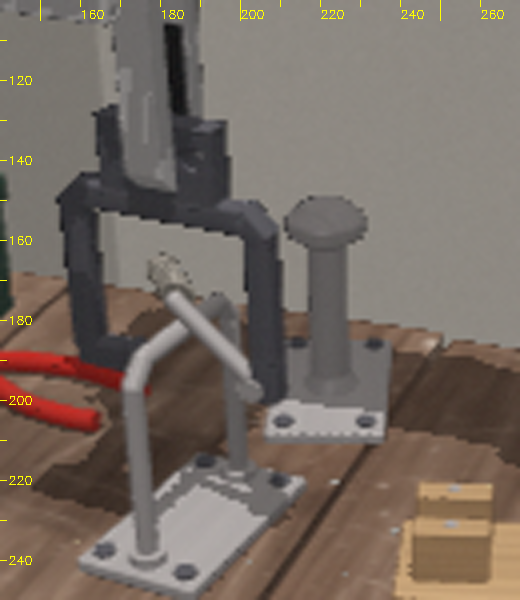

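The gate is swinging up over the bar: its tip is at about (183,172) and its hinge at about (203,197). The force is only a few N, so I'm pushing on.

Request:
{"method": "step_arm", "body": {
  "plan": "0 0 0.008 0 0 0 255; 0 0 0.016 0 0 0 255; 0 0 0.024 0 0 0 255; 0 0 0.032 0 0 0 255; 0 0 0.04 0 0 0 255; 0 0 0.046 0 0 0 255; 0 0 0.046 0 0 0 255; 0 0 0.046 0 0 0 255"
}}

```text
time: 7.38
eef_pos: [0.6457, -0.0552, 0.1387]
orientation: [0.751, 0.66, -0.0, -0.0]
ft_force: [0.5, -0.8, -4.0]
finger_gap: 0.146
```

```bash
python3 g.py .6442 -.057 .1386 82.6; python3 - <<'E'
from h import *
cv2.imwrite('pics/side5.png',vision.snapshot('side')[:,:,::-1])
crop('pics/side5.png','pics/side5c.png',140,100,130,150,4)
E
```

```text
t 7.3833 pos [ 0.6457 -0.0552  0.1387] jaw 82.62 gap 0.1459674862162842 F [ 0.5 -0.8 -4. ]
shift [-0.0019 -0.0013  0.0001] rot [-0.0003  0.0002  0.0003]
```

View pics/side5c.png

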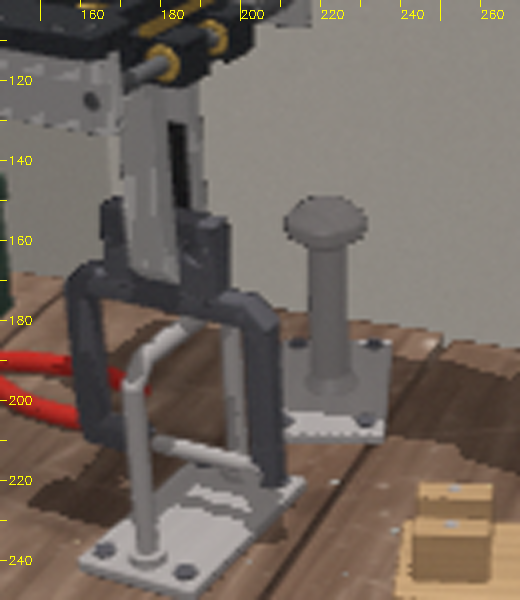

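The gate has snapped shut below the bar: it runs in line with the nose, from (178,210) to (205,218). Force is back to the hook's weight alone. I'm lowering until its back rests on the bar.

Request:
{"method": "step_arm", "body": {
  "plan": "0 0 0.003 0 0 0 255; 0 0 0.005 0 0 0 255; 0 0 0.007 0 0 0 255; 0 0 0.008 0 0 0 255; 0 0 0.008 0 0 0 255"
}}

```text
time: 7.85
eef_pos: [0.646, -0.0553, 0.1332]
orientation: [0.751, 0.66, 0.001, 0.0]
ft_force: [-2.3, 0.5, 5.9]
finger_gap: 0.143
```

Touched down, with about 10 N unloaded onto the bar. I'm easing back a little and opening.

Request:
{"method": "step_arm", "body": {
  "plan": "0 0 -0.002 0 0 0 255; 0 0 -0.002 0 0 0 255; 0 0 -0.002 0 0 0 200; 0 0 -0.002 0 0 0 170; 0 0 -0.002 0 0 0 140; 0 0 -0.002 0 0 0 140; 0 0 -0.002 0 0 0 140; 0 0 -0.002 0 0 0 140"
}}

```text
time: 8.52
eef_pos: [0.6457, -0.0552, 0.1335]
orientation: [0.751, 0.66, 0.0, 0.0]
ft_force: [0.4, -0.0, 0.1]
finger_gap: 0.447
```

```bash
python3 g.py .6442 -.057 .1386 82.6; python3 - <<'E'
from h import *
cv2.imwrite('pics/side6.png',vision.snapshot('side')[:,:,::-1])
crop('pics/side6.png','pics/side6c.png',140,100,130,150,4)
E
```

```text
t 8.5167 pos [ 0.6457 -0.0552  0.1335] jaw 82.62 gap 0.4473666583914726 F [ 0.4 -0.   0.1]
shift [-0.0019 -0.0013 -0.0051] rot [0.0002 0.     0.0003]
```

View pics/side6c.png

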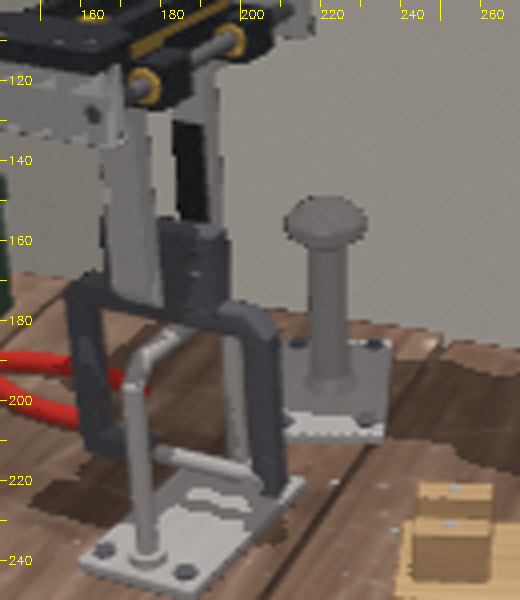

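Released; the hook hangs level with its gate shut. I'm going straight up.

Request:
{"method": "step_arm", "body": {
  "plan": "0 0 -0.01 0 0 0 140; 0 0 -0.03 0 0 0 140; 0 0 -0.055 0 0 0 140; 0 0 -0.08 0 0 0 140; 0 0 -0.11 0 0 0 140; 0 0 -0.13 0 0 0 140; 0 0 -0.13 0 0 0 140; 0 0 -0.13 0 0 0 140"
}}

```text
time: 9.23
eef_pos: [0.6463, -0.0554, 0.2652]
orientation: [0.751, 0.66, 0.001, 0.001]
ft_force: [0.0, -0.4, -0.1]
finger_gap: 0.453
```

Request:
{"method": "step_arm", "body": {
  "plan": "0 0 0 0 0 0 140; 0 0 0 0 0 0 140; 0 0 0 0 0 0 140; 0 0 0 0 0 0 140; 0 0 0 0 0 0 140; 0 0 0 0 0 0 140"
}}

```text
time: 9.73
eef_pos: [0.6455, -0.0552, 0.2629]
orientation: [0.751, 0.66, -0.0, -0.0]
ft_force: [0.3, -0.4, 0.1]
finger_gap: 0.449
```

```bash
python3 - <<'E'
from h import *
from bench import state
ims=[vision.snapshot(n)[:,:,::-1] for n in('side','top')]
for n,i in zip(('side','top'),ims): cv2.imwrite(f'pics/{n}7.png',i)
crop('pics/side7.png','pics/side7c.png',140,100,130,150,4)
s=state();print(s['time'],s['eef_pos'],s['ft_force'],abs(s['qvel']).max())
E
```

```text
9.8333 [ 0.64555605 -0.05520359  0.2631729 ] [0.43526357 0.25432207 0.01274686] 0.0020926565565102875
```

View pics/side7c.png

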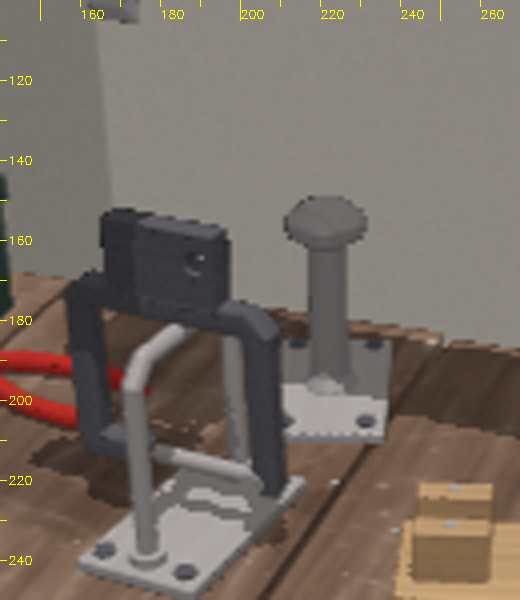

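View pics/top7.png

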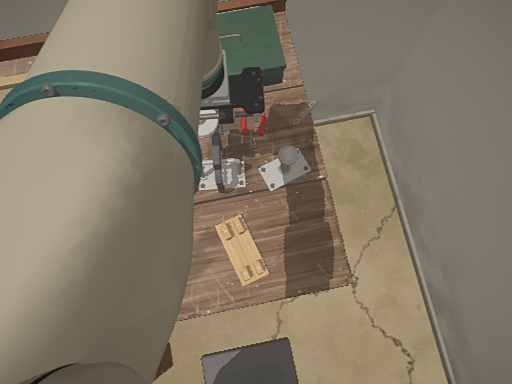

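The hook hangs still on the bow: lug at about (181,162), back on the bar at about (185,177), gate shut at about (190,214). The rest is empty, the gripper is well clear above, and nothing else has moved. I'm handing in.

```bash
python3 -c "
from bench import robot
print(robot.hand_in())"
```

```text
the job is handed in; nothing more can be done
None
```

The snap hook is hanging on the bow anchor's crossbar with its gate shut. I lifted it straight out of the rest, pushed the gate down over the bar until it snapped shut, set the hook's back on the bar, let go and raised the gripper clear. I handed in at about 9.8 s of the 40 s allowed.

**Last checks:**
- **Pictures:** the side view shows the bar inside the hook and the gate closed in line with the nose. The hook did not visibly move between letting go and the last picture, about 1.3 s later.
- **Force:** readings taken between moves showed 10 N at most. After release they were near zero, so the gripper was touching nothing.

**Disagreements:**
- My first outline fit of the hook gave a yaw of 16°. The rest's edges gave 14°, which I used, and the grasp closed cleanly on the lug at 13.8 mm.
- The bow stood about 2–4 mm off my first estimate in the later views, so I shifted the hook by 4 mm before going down.
- The hook's back met the bar about 3 mm earlier than I had worked out, within the measuring error.

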